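# Close the specimen carriage and click it under the imaging head

## Robot

A 6-joint arm with a two-finger parallel gripper is mounted at the origin on the work surface. World frame = base frame: x ahead of the robot, y to its left, z up, the work surface at z = 0. Lengths are in mm, angles in rad, forces in N, time in s.
With the tool pointing down it reaches from about 275 to 750 mm from the base axis. Payload 10.2 kg.
Tool frame: the origin (TCP) lies between the finger pads, 19 mm behind the fingertips; this is the grasp point; z points along the fingers, y is the line along which they close (so a half turn about z gives the same grasp; the last joint's range is limited). The gripper opens to 85 mm and grips with 20 to 120 N. Pads are 22 mm wide; open, the fingers measure 114 mm over their backs; the gripper's body (76 mm by 85 mm) begins 54 mm behind the grasp point. The pads swing forward as they close: fully open they stand 13 mm farther back than shut.
Start: joints at [1.119, 0.313, 1.498, -0, 1.331, -0.223], TCP at [119.087, 511.321, 249.994] pointing down, gripper open.
Joint ranges: [-2.94, 2.94], [-0.97, 2.17], [0.19, 2.56], [-1.23, 4.37], [0.02, 3.11], [-2.88, 2.88]. Speed limits (rad/s): [2.39, 2.39, 3.01, 3.14, 3.14, 3.14].

## Interface

Orientations are given as a unit quaternion [w, x, y, z].
In Python, from rig import * gives the robot as it stands. The module is installed in compiled form; this text tells all that it offers.
- The arm moves only by the shell command python3 -m crank 'ROWS' [FORCE]. ROWS is JSON, a list that holds one entry, the list of rows, each a list of 7 numbers: the shift along the tool's x, y, z in units of 25 mm (1.0 is 25 mm), then the turn, a rotation vector about the tool's x, y, z in units of 8 degrees (1.0 is 8 degrees), then the finger opening in mm, from 0 to 85.4. A call has exactly 8 rows; each row shifts and turns the commanded pose from where the row before left it, along the tool's axes as they then stand; what a row does not reach is not made up. A row lasts 1/10 s, in which the tool goes at most 50 mm and 8.59 degrees, less where a joint would pass 70% of its speed; a pose out of reach is approached as far as the arm can. A call is refused whole if a number of a shift passes 1 or a number of a turn 1, either way. A call with a gripper value outside its range is refused whole. The fingers move at their own pace and stop on an object; FORCE is the grip in N (left out, the last holds). Time passes only in rows, so rows that do not move let the fingers close, or fill a call up. It gives the time, the measured TCP pose, the force, the opening and the grip force at its end, in the units of the state.
- sense(): the state, without advancing time (a new reading comes with each control period).
- capture(name): name is "scene" or "top" or "wrist"; returns the picture (384x512x3 uint8, blue, green, red); there is no depth.
- camera_model(name): a dict with "fx", "fy", "cx", "cy" (pixels), "world_from_camera" (4x4, takes a point from camera to world coordinates); the wrist camera has in their place "T_tool_cam" (4x4, takes a point from camera to tool coordinates, whose origin is the TCP and whose axes are the flange's). Camera axes: x right, y up, looking along -z (the intrinsics and any distortion apply to the point x, -y, -z); pixel columns grow to the right and rows downward; lengths in mm; the calibration is good to about 2 mm. A picture is of the moment at which its call begins: read the wrist's pose just before it. camera_model takes no time and is no camera call.
- finish_job(): hands the job in; it is judged then, once.
The state is a dict: "time_s": time; "joints": joint angles; "dq": joint speeds; "tau": joint torques, N m; "eef_pos": TCP position; "ee_rot": TCP orientation; "force": force on the tool from outside, world axes, zero at the start; "wrist_torque": the same for the moment, N m; "grip_width": opening from 0.0 (shut) to 1.0 (fully open); "grip_force": force on a finger pad.
Only numpy, scipy, OpenCV 4.12 (cv2) and the standard library are available. Lean on these libraries where they do the work, as an engineer would, in place of code of your own. Each camera call takes 0.05 s, during which the arm holds its last target. There are 200 camera calls.

## Task

The pressed specimen is already on the carriage of the imaging rail. First lay the loose steel hold-down frame (the rectangular one with the open window and two upright tabs, not the solid plate) flat on the carriage between its pins and let it go; then take the carriage by its black handle and slide it along the rail towards the imaging head until you feel it click into the ball detent under the head, without pushing on through it. Finish while still gripping the handle, with the carriage sitting still in the notch and the frame still in place; leave everything else on the bench where it is.

Things in the scene. Friction and masses are not known exactly. Their poses are not given: they have to be found in the camera images.
- frame: Loose hold-down frame of plain steel, 100 to 200 g: a flat rectangle 56 (its x) x 92 (its y) x 8 mm thick with an open window 32 x 68 mm and two upright tabs. Origin: centre of the underside. Symmetric under a half turn. Lies flat on the bench at the start, in front of the rail; its place is sometimes swapped with the blank plate's.
- frame_tabs (a point): On the frame, midway between the tops of its two tabs, 36 mm above its underside. One tab stands in the middle of each long side: 4 mm thick, 30 mm long in y, from 8 to 36 mm up; their outer faces are flush with the long sides, 56 mm apart. Gripping across both tabs (fingers closing along the frame's x) lifts it level.
- blank_plate: Not needed, leave it: a solid steel plate of the same outline, 56 x 92 x 8 mm, no window, with one round black knob 18 mm across and 20 mm high in its middle. Origin: centre of the underside.
- rail: Fixed imaging rail on the bench: aluminium base 110 (its x) x 490 (its y) x 12 mm with two steel guide rails and black end blocks whose tops are 30 mm above the bench. Origin: centre of the underside; its +y axis is the direction in which the carriage slides towards the head, turned at most 0.15 rad from world +y.
- carriage: The carriage on the rail. Origin: centre of the top face of its white deck, 32 mm above the bench; axes as the rail's. Deck 84 (x) x 112 (y) x 8 mm, with the glass-mounted specimen (4 mm high, 30 x 66 mm) in the middle. It slides along the rail's y only, from y = -0.090 m (loading end) to +0.145 m (hard stop) in the rail's frame, with about 1 N of friction; starts within 30 mm of the loading end.
- pins (a point): Middle of the eight fixed steel pins on the deck, level with their tips, 13 mm above the deck. Pins 8 mm across, 13 mm high, the upper 5 mm tapered, surround the frame's place: from the deck centre at x +-34, y +-34 mm (all four signs) and x +-15, y +-51.5 mm. They leave the frame 2 mm play each way in x, 1.5 mm in y.
- handle (a point): Centre of the top of the carriage's black handle, an upright block 16 (x) x 24 (y) x 40 mm tall on a strip (34 mm wide, level with the deck) at the carriage's -y end; 115 mm behind (-y of) the carriage's origin and 40 mm above it, 72 mm above the bench; axes as the rail's. Grip it across its 16 mm from above, fingers closing along the rail's x. Moves with the carriage.
- head: Fixed imaging head clamped to the rail's far (+x) side; its place along the rail varies. Column on that side; white box 60 mm wide (y), from 28 mm in front of the lens axis to 94 mm behind it, 155 to 240 mm above the bench; lens barrel down to 109 mm. Origin: under the lens axis on the rail's centre line, at bench height; axes as the rail's. Carriage home: deck centre at y = 0 in this frame.
- detent_ball (a point): Spring-loaded ball in the head's foot. It meets two ribs on the carriage's far edge, 7 mm either side of the deck centre in y; the notch lies between. Pushing force jumps 5 to 8 N with the deck 13 mm short of home, turns to a forward pull from 7 mm short; let go less than 4 mm from home, the carriage centres itself within 1 mm. The second rib starts 1 mm past home, its crest is at 7 mm.
- jar_a: Bystander, leave it: a lidded glass jar, 52 mm across, 75 mm high, beyond the rail. Origin: centre of the underside.
- jar_b: Bystander, leave it: a lidded glass jar, 44 mm across, 65 mm high, in front of the rail between the frame and the blank plate. Origin: centre of the underside.
- dish: Bystander, leave it: a shallow glass dish, 90 mm across, 16 mm high. Origin: centre of the underside.
- slide_box: Bystander, leave it: an open grey box with dividers, 90 x 120 x 35 mm. Origin: centre of the underside.
- brush: Bystander, leave it: a brush lying on the bench, 170 mm long, 20 mm high. Origin: centre of the underside.
- weight: Bystander, leave it: a brass weight with a small knob, 48 mm across, 54 mm high. Origin: centre of the underside.

How it is judged (in metres and radians):
On the way, in this order (a step that is already met when the one before it is completed fails the run):
1. the frame lies flat on the deck between the pins, let go, with the carriage still short of the head (z of frame in the frame of carriage between -0.0025 and 0.0025 m and horizontal distance between frame and carriage below 0.005 m and angle between the y axis of frame and the y axis of carriage, either way round below 0.1 rad and contact force between the fingers and frame below 0.1 N and y of carriage in the frame of head below -0.03 m), for 0.2 s.
2. the carriage is in the notch under the head with the handle gripped (y of carriage in the frame of head between -0.0025 and 0.0025 m and contact force between the fingers and carriage above 2 N), for 0.3 s.
At the end, for the whole second after the job is handed in: Deck centre within 2.5 mm of the lens axis along the rail and still (5 mm/s); fingers grip the handle (over 2 N, TCP within 35 mm of its top); frame on the deck (2.5 mm in height, 5 mm sideways, 0.1 rad), untouched by the arm (all of step 2 and linear speed of carriage below 0.005 m/s and distance between the grasp point and handle below 0.035 m and z of frame in the frame of carriage between -0.0025 and 0.0025 m and horizontal distance between frame and carriage below 0.005 m and angle between the y axis of frame and the y axis of carriage, either way round below 0.1 rad and contact force between the arm and frame below 0.1 N); the arm keeps its last pose, push and grip.
It fails at once if the carriage is pushed on through the notch (y of carriage in the frame of head above 0.012 m).
It fails at once if something else on the bench is disturbed (moved more than 30 mm) (distance of any of blank_plate, jar_a, jar_b, dish, slide_box, brush, weight from where it was at the start of the episode above 0.03 m).
It also fails if it takes over 69 s, if anything falls off the work surface, if the arm or the gripper's body presses on something with over 40 N, if the wrist force passes 120 N, or if a joint passes its speed limit or range.

## Working session

There is one attempt and no reset: what is moved stays moved. The work goes in short steps, Python scripts to look and compute and a shell command to move; the robot and the scene stay as the last step left them, time stands still between calls to the robot, and variables do not carry over. Pictures are saved under pics/ and viewed, at most 10 in all, crops included, and the job is handed in when it is done.

```bash
mkdir -p pics; cat > h.py <<'E'
from rig import *
import numpy as np, cv2
from scipy.spatial.transform import Rotation as R
def Rq(q): return R.from_quat([q[1],q[2],q[3],q[0]])
def T(name,s=None):
    m=camera_model(name)
    if name!='wrist': return m,np.array(m['world_from_camera'])
    s=s or sense(); W=np.eye(4); W[:3,:3]=Rq(s['ee_rot']).as_matrix(); W[:3,3]=s['eef_pos']
    return m,W@np.array(m['T_tool_cam'])
def px2w(mT,u,v,z):
    m,W=mT; d=W[:3,:3]@np.array([(u-m['cx'])/m['fx'],-(v-m['cy'])/m['fy'],-1]); o=W[:3,3]
    return o+d*(z-o[2])/d[2]
def w2px(mT,p):
    m,W=mT; c=np.linalg.inv(W)@np.r_[p,1]
    return np.array([m['cx']+m['fx']*c[0]/-c[2], m['cy']-m['fy']*c[1]/-c[2]])
def delta(p,yaw=None,s=None):
    "rows needed in tool axes: shift in 25mm units; yaw: desired world angle of tool y axis (mod pi)"
    s=s or sense(); r=Rq(s['ee_rot']); M=r.as_matrix()
    print('shift units',np.round(M.T@(np.array(p)-s['eef_pos'])/25,3))
    # target: z down
    if yaw is not None:
        best=None
        for k in (0,np.pi):
            y=np.array([np.cos(yaw+k),np.sin(yaw+k),0]); z=np.array([0,0,-1.]); x=np.cross(y,z)
            rv=(r.inv()*R.from_matrix(np.c_[x,y,z])).as_rotvec()
            if best is None or np.linalg.norm(rv)<np.linalg.norm(best): best=rv
        print('turn units',np.round(np.degrees(best)/8,3))
E
python3 - <<'E'
from h import *
s=sense();print(s)
for n in('scene','top','wrist'):
    i=capture(n);cv2.imwrite(f'pics/{n}0.png',i);m=camera_model(n);print(n,m)
a=cv2.imread('pics/top0.png');cv2.imwrite('pics/top0b.png',cv2.resize(a,(800,600),interpolation=cv2.INTER_CUBIC))
E
```

```text
{'time_s': 0.0, 'joints': array([ 1.11857328e+00,  3.13422256e-01,  1.49842845e+00,  8.01122687e-06,
        1.33100453e+00, -2.23436764e-01]), 'dq': array([ 0.00106394,  0.00120909,  0.00142458,  0.00073439, -0.00120031,
        0.00156069]), 'tau': array([ 1.82471162e-03, -4.12268007e+01, -2.59739774e+01, -7.69285316e-05,
        4.22099591e-03,  1.79113172e-06]), 'eef_pos': array([118.99244629, 511.09885796, 249.45250914]), 'ee_rot': array([-2.12906295e-04,  1.14144740e-01,  9.93463930e-01, -5.94319781e-04]), 'force': array([-0.17030468,  0.71920193,  0.08197521]), 'wrist_torque': array([ 0.02662615, -0.00844142,  0.0253964 ]), 'grip_force': 0.0, 'grip_width': 1.0002273120218244}
scene {'fx': 363.92463509078704, 'fy': 363.92463509078704, 'cx': 257.70809277934836, 'cy': 187.66946721127607, 'world_from_camera': array([[ 1.48550964e-01, -8.01317667e-01,  5.79502034e-01,
         1.20454362e+03],
       [ 9.88829192e-01,  1.27606911e-01, -7.70279557e-02,
        -7.76338540e+01],
       [-1.22246030e-02,  5.84471105e-01,  8.11322430e-01,
         9.36283325e+02],
       [ 0.00000000e+
[... 300 characters left out ...]
-01,  2.29362921e-02,  3.01130073e-03,
        -7.60574792e+00],
       [ 5.70700351e-03,  1.18388905e-01,  9.92950904e-01,
         1.20793491e+03],
       [ 0.00000000e+00,  0.00000000e+00,  0.00000000e+00,
         1.00000000e+00]])}
wrist {'fx': 323.0788436197667, 'fy': 323.0788436197667, 'cx': 252.8573281026733, 'cy': 192.45120122280537, 'T_tool_cam': array([[-7.96484151e-04,  9.48185780e-01,  3.17715428e-01,
         8.18379687e+01],
       [ 9.99999683e-01,  7.62449130e-04,  2.31466492e-04,
        -8.38452623e-01],
       [-2.27686158e-05,  3.17715511e-01, -9.48186086e-01,
        -1.23417425e+02],
       [ 0.00000000e+00,  0.00000000e+00,  0.00000000e+00,
         1.00000000e+00]])}
```

View pics/top0b.png

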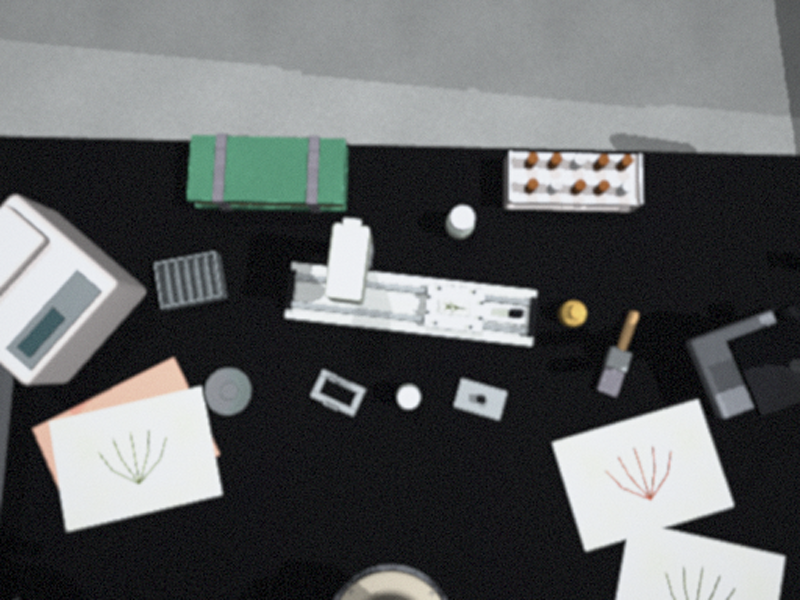

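View pics/scene0.png

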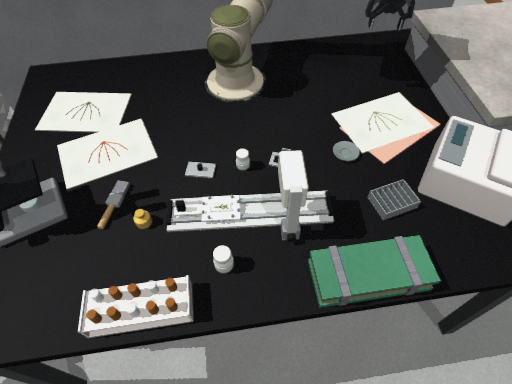

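The top view shows the frame with its window at about (338,392) in the enlarged picture, jar_b at (408,397), the blank plate at (480,398), the carriage at (455,307), the handle at (515,313), and the head at (350,260). The scene view agrees. Next I'll get coarse positions.

```bash
python3 - <<'E'
from h import *
a=cv2.imread('pics/top0.png');t=T('top');k=1/1.5625
g=cv2.cvtColor(a,cv2.COLOR_BGR2GRAY)
n,l,st,c=cv2.connectedComponentsWithStats((g>90).astype(np.uint8))
for i in range(1,n):
    if st[i,4]>100 and 180<c[i][0]<360 and 150<c[i][1]<290:
        cn=cv2.findContours((l==i).astype(np.uint8),cv2.RETR_EXTERNAL,cv2.CHAIN_APPROX_NONE)[0][0]
        b=cv2.boxPoints(cv2.minAreaRect(cn)); P=np.array([px2w(t,u,v,8)[:2] for u,v in b])
        print(st[i],np.round(c[i],1),np.round(px2w(t,*c[i],8)[:2]),'box',np.round(P).tolist(),np.round([np.linalg.norm(P[1]-P[0]),np.linalg.norm(P[2]-P[1])]))
for nm,u,v,z in[('frame',338,392,8),('handle',515,313,72),('deck',453,307,36),('railA',287,314,12),('railB',532,343,12),('headbox front',345,300,240)]:
    print(nm,np.round(px2w(t,u*k,v*k,z)))
delta([380,95,250])
E
```

```text
[ 182  139  162   83 6522] [257.9 189.5] [635.  -9.] box [[586.0, 226.0], [804.0, 211.0], [757.0, -292.0], [540.0, -266.0]] [219. 504.]
[198 236  36  31 448] [215.8 251.3] [443. 114.] box [[433.0, 171.0], [491.0, 147.0], [453.0, 58.0], [395.0, 83.0]] [63. 96.]
[290 242  35  27 615] [307.1 255. ] [ 438. -163.] box [[421.0, -108.0], [479.0, -125.0], [454.0, -218.0], [397.0, -201.0]] [60. 97.]
[254 246  16  17 214] [261.2 253.7] [439. -24.] box [[461.0, -1.0], [462.0, -47.0], [414.0, -48.0], [413.0, -2.0]] [46. 48.]
frame [444. 113.   8.]
handle [ 601. -220.   72.]
deck [ 613. -106.   36.]
railA [594. 218.  12.]
railB [ 548. -264.   12.]
headbox front [600.  84. 240.]
shift units [-1.3943e+01 -1.3845e+01 -6.0000e-03]
```

```bash
python3 - <<'E'
from h import *
delta([443,114,250],np.radians(-23.4))
E
python3 -m crank '[[[-0.9,-0.8,0,0,0,0.8,85],[-0.9,-0.8,0,0,0,0.8,85],[-0.9,-0.8,0,0,0,0.8,85],[-0.9,-0.8,0,0,0,0.8,85],[-0.9,-0.8,0,0,0,0.8,85],[-0.9,-0.8,0,0,0,0.8,85],[-0.9,-0.8,0,0,0,0.8,85],[-0.9,-0.8,0,0,0,0.8,85]]]' 40
python3 - <<'E'
from h import *
delta([443,114,250],np.radians(-23.4))
E
```

```text
shift units [-1.6225e+01 -1.2534e+01 -8.0000e-03]
turn units [-4.000e-03 -6.000e-03 -9.964e+00]
time_s: 0.95
eef_pos: [170.8, 282.9, 249.8]
ee_rot: [0.0, 0.534, 0.845, -0.0]
force: [-0.8, -1.0, -0.0]
grip_width: 0.994
grip_force: 0.0
shift units [-1.0778e+01  6.9340e+00 -9.0000e-03]
turn units [-1.000e-03  2.000e-03  6.103e+00]
```

```bash
python3 -m crank '[[[-0.5,0.9,0,0,0,0.76,85],[-0.5,0.9,0,0,0,0.76,85],[-0.5,0.9,0,0,0,0.76,85],[-0.5,0.9,0,0,0,0.76,85],[-0.5,0.9,0,0,0,0.76,85],[-0.5,0.9,0,0,0,0.76,85],[-0.5,0.9,0,0,0,0.76,85],[-0.5,0.9,0,0,0,0.76,85]]]'
python3 - <<'E'
from h import *
delta([443,114,150],np.radians(-23.4))
E
```

```text
time_s: 1.75
eef_pos: [353.3, 200.1, 249.8]
ee_rot: [-0.0, 0.835, 0.551, -0.0]
force: [-0.7, 0.2, -0.5]
grip_width: 0.998
grip_force: 0.0
shift units [-1.752  4.654  3.991]
turn units [-0.003  0.001  0.026]
```

```bash
python3 -m crank '[[[-0.3,0.8,0.7,0,0,0,85],[-0.3,0.8,0.7,0,0,0,85],[-0.3,0.8,0.7,0,0,0,85],[-0.3,0.8,0.7,0,0,0,85],[-0.3,0.8,0.7,0,0,0,85],[-0.25,0.65,0.5,0,0,0,85],[0,0,0,0,0,0,85],[0,0,0,0,0,0,85]]]'
python3 - <<'E'
from h import *
s=sense();print(s['eef_pos'],s['force']);a=capture('wrist');cv2.imwrite('pics/w1.png',a)
print(w2px(T('wrist',s),[443,114,8]))
E
```

```text
time_s: 2.55
eef_pos: [442.3, 115.3, 150.1]
ee_rot: [-0.0, 0.834, 0.552, -0.0]
force: [0.3, 0.7, 0.1]
grip_width: 1.001
grip_force: 0.0
[442.27877408 115.34186402 150.07289844] [0.29847721 0.66512302 0.10607611]
[254.40061108 184.57377739]
```

View pics/w1.png

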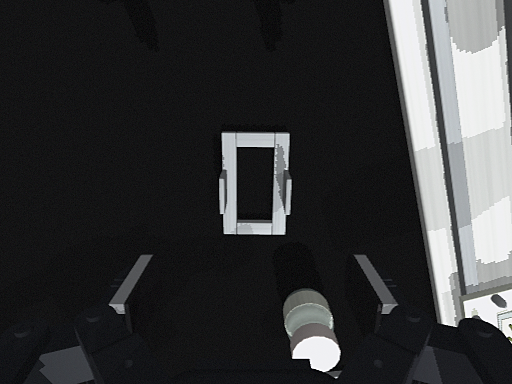

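The wrist view shows the frame upright in the image: outer edges at columns 221–289 and rows 132–235, window centred near (255,184), tabs on both sides at rows 170–213. I'll refine its pose now.

```bash
python3 - <<'E'
from h import *
a=cv2.imread('pics/w1.png');t=T('wrist');g=cv2.cvtColor(a,cv2.COLOR_BGR2GRAY)
n,l,st,c=cv2.connectedComponentsWithStats((g>90).astype(np.uint8))
i=max((i for i in range(1,n) if 200<st[i,0]<235 and st[i,0]+st[i,2]<310),key=lambda i:st[i,4]);print(st[i])
m=(l==i)
# edges of outline rows (excluding tabs)
L=[];Rr=[]
for v in list(range(138,164))+list(range(218,230)):
    x=np.where(m[v])[0]
    if len(x): L.append(px2w(t,x[0]-.5,v,8));Rr.append(px2w(t,x[-1]+.5,v,8))
To=[];Bo=[]
for u in range(228,282):
    y=np.where(m[:,u])[0]; To.append(px2w(t,u,y[0]-.5,8));Bo.append(px2w(t,u,y[-1]+.5,8))
def fit(P):
    P=np.array(P,np.float32)[:,:2]; f=cv2.fitLine(P,cv2.DIST_HUBER,0,.01,.01).ravel();return f[2:],np.degrees(np.arctan2(f[1],f[0]))%180
F=[fit(x) for x in(L,Rr,To,Bo)]
for f in F:print(f)
def X(f,h):
    d=lambda q:np.array([np.cos(np.radians(q)),np.sin(np.radians(q))])
    s=np.linalg.solve(np.c_[d(f[1]),-d(h[1])],h[0]-f[0]);return f[0]+s[0]*d(f[1])
C=[X(F[0],F[2]),X(F[1],F[2]),X(F[1],F[3]),X(F[0],F[3])]
print(np.round(C,1),[np.linalg.norm(C[i]-C[(i+1)%4]) for i in range(4)]);ce=np.mean(C,0);print(ce)
delta([*ce,36],np.radians(np.mean([F[0][1],F[1][1]])-90))
E
```

```text
[ 219  133   73  102 3886]
(array([420.93558, 133.04155], dtype=float32), np.float32(66.00578))
(array([470.2836, 105.6779], dtype=float32), np.float32(66.44325))
(array([459.65964, 155.49153], dtype=float32), np.float32(157.01509))
(array([424.974  ,  71.01179], dtype=float32), np.float32(155.29303))
[[435.5 165.7]
 [487.  143.9]
 [450.1  59.4]
 [398.7  83.1]] [np.float32(55.90116), np.float32(92.1536), np.float32(56.600456), np.float32(90.46213)]
[442.8188  113.04879]
shift units [-0.087  0.059  4.578]
turn units [ 0.001 -0.002  0.105]
```

```bash
python3 -m crank '[[[-0.08,0.06,0,0,0,0.1,85],[0,0,0.9,0,0,0,85],[0,0,0.9,0,0,0,85],[0,0,0.9,0,0,0,85],[0,0,0.8,0,0,0,85],[0,0,0.7,0,0,0,85],[0,0,0.4,0,0,0,85],[0,0,0.28,0,0,0,85]]]'
python3 -m crank '[[[0,0,0,0,0,0,60],[0,0,0,0,0,0,50],[0,0,0,0,0,0,40],[0,0,0,0,0,0,40],[0,0,0,0,0,0,40],[0,0,0,0,0,0,40],[0,0,0,0,0,0,40],[0,0,0,0,0,0,40]]]' 40
```

```text
time_s: 3.4
eef_pos: [443.2, 113.0, 27.9]
ee_rot: [0.0, 0.837, 0.547, 0.0]
force: [0.3, -0.9, 0.7]
grip_width: 0.995
grip_force: 0.0
time_s: 4.2
eef_pos: [443.7, 112.8, 28.8]
ee_rot: [0.0, 0.837, 0.546, 0.001]
force: [-1.3, 0.1, 7.3]
grip_width: 0.644
grip_force: 43.5
```

```bash
python3 -m crank '[[[0,0,-0.4,0,0,0,40],[0,0,-0.6,0,0,0,40],[0,0,-0.8,0,0,0,40],[0,0,-0.8,0,0,0,40],[0,0,-0.8,0,0,0,40],[0,0,-0.8,0,0,0,40],[0,0,-0.8,0,0,0,40],[0,0,0,0,0,0,40]]]'
python3 - <<'E'
from h import *
delta([450,-106,153],np.radians(-5.45)); delta([450,-106,153])
s=sense();r=Rq(s['ee_rot']);print(r.as_matrix())
E
```

```text
time_s: 5.0
eef_pos: [444.2, 112.8, 155.5]
ee_rot: [0.001, 0.837, 0.547, 0.002]
force: [0.3, 0.5, -1.9]
grip_width: 0.649
grip_force: 43.2
shift units [-7.918  3.736  0.101]
turn units [ 0.035 -0.009 -2.287]
shift units [-7.918  3.736  0.101]
[[ 4.02623692e-01  9.15351844e-01  5.01640767e-03]
 [ 9.15363459e-01 -4.02628534e-01 -4.86379514e-05]
 [ 1.97522802e-03  4.61141906e-03 -9.99987417e-01]]
```

```bash
python3 -m crank '[[[-0.95,0.42,0,0,0,0,40],[-0.95,0.42,0,0,0,0,40],[-0.95,0.42,0,0,0,0,40],[-0.95,0.42,0,0,0,0,40],[-0.95,0.42,0,0,0,0,40],[-0.95,0.42,0,0,0,0,40],[-0.95,0.42,0,0,0,0,40],[-0.95,0.42,0,0,0,0,40]]]'
python3 -m crank '[[[0,0.2,0,0,0,-0.8,40],[0,0.2,0,0,0,-0.8,40],[0,0.2,0,0,0,-0.68,40],[0,0,0,0,0,0,40],[0,0,0,0,0,0,40],[0,0,0,0,0,0,40],[0,0,0,0,0,0,40],[0,0,0,0,0,0,40]]]'
python3 - <<'E'
from h import *
s=sense();a=capture('wrist');cv2.imwrite('pics/w2.png',a)
np.save('w2.npy',T('wrist',s)[1])
print(w2px(T('wrist',s),[613,-106,32]),w2px(T('wrist',s),[601,-220,72]))
E
```

```text
time_s: 5.8
eef_pos: [443.0, -95.9, 152.2]
ee_rot: [-0.001, 0.838, 0.546, -0.0]
force: [-0.2, 0.3, -1.6]
grip_width: 0.646
grip_force: 43.1
time_s: 6.6
eef_pos: [457.7, -99.4, 153.0]
ee_rot: [-0.0, 0.74, 0.672, -0.0]
force: [-0.2, 0.6, -1.8]
grip_width: 0.643
grip_force: 43.1
[450.03184322 181.00577455] [450.15834519 335.82639178]
```

View pics/w2.png

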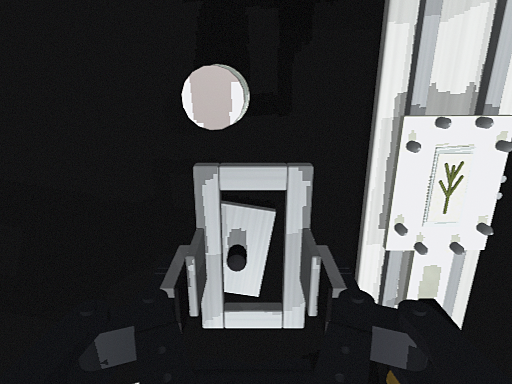

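The wrist view shows the held frame level at (253,245), and the deck on the right. Its eight pins are at about (444,122), (485,122), (413,146), (504,146), (400,229), (486,229), (421,248) and (458,248).

```bash
cat > pins.py <<'E'
from h import *
def pins(img,t,guess,yaw,zb=38.5,win=11):
    "blob centroid near each predicted pin; returns pts"
    g=cv2.cvtColor(img,cv2.COLOR_BGR2GRAY).astype(float);hsv=cv2.cvtColor(img,cv2.COLOR_BGR2HSV)
    loc=np.array([(sx*34,sy*34) for sx in(1,-1) for sy in(1,-1)]+[(sx*15,sy*51.5) for sx in(1,-1) for sy in(1,-1)])
    c,s=np.cos(yaw),np.sin(yaw);W=loc@np.array([[c,s],[-s,c]])+guess[:2]
    m=((g<150)&(g>15)&(hsv[...,1]<80)).astype(np.uint8)
    n,l,st,ce=cv2.connectedComponentsWithStats(m)
    out=[]
    for p,q in zip(W,loc):
        u=w2px(t,[*p,zb]);ok=[i for i in range(1,n) if 25<st[i,4]<220 and np.linalg.norm(ce[i]-u)<win]
        if ok:
            i=min(ok,key=lambda i:np.linalg.norm(ce[i]-u)); out.append((q,ce[i],st[i],px2w(t,*ce[i],zb)[:2]))
        else: out.append((q,u,None,None))
    return out
def solve(o):
    A=np.array([x[0] for x in o if x[3] is not None]);B=np.array([x[3] for x in o if x[3] is not None])
    a,b=A-A.mean(0),B-B.mean(0);yaw=np.arctan2((a[:,0]*b[:,1]-a[:,1]*b[:,0]).sum(),(a*b).sum())
    c,s=np.cos(yaw),np.sin(yaw);Rm=np.array([[c,-s],[s,c]]);ctr=B.mean(0)-Rm@A.mean(0)
    print('centre',ctr,'yaw',np.degrees(yaw),'res',np.round(B-(A@Rm.T+ctr),1).tolist());return ctr,yaw
E
python3 - <<'E'
from pins import *
a=cv2.imread('pics/w2.png');t=T('wrist')
o=pins(a,t,[612,-109],np.radians(-5.45),win=16)
for x in o:print(x[0],np.round(x[1]),x[2])
solve(o)
# held frame corners as seen (outer): top surface
z=sense()['eef_pos'][2]-28+8
for p in[(193,164),(313,164),(203,328),(304,328),(219,190),(287,190),(224,304),(283,304)]:print(p,np.round(px2w(t,*p,z),1))
E
```

```text
[34. 34.] [504. 146.] [495 140  17  16 167]
[ 34. -34.] [487. 227.] None
[-34.  34.] [413. 146.] [406 141  15  12 129]
[-34. -34.] [400. 229.] [394 223  14  13 118]
[15.  51.5] [484. 122.] [475 117  18  12 167]
[ 15.  -51.5] [457. 248.] [449 242  16  13 133]
[-15.   51.5] [442. 122.] [435 117  16  12 145]
[-15.  -51.5] [420. 248.] [414 242  14  13 122]
centre [ 609.61783968 -110.32010923] yaw -5.214180424993129 res [[-0.5, -0.4], [0.2, -0.2], [0.3, 0.6], [-0.3, -0.5], [0.0, 0.4], [-0.0, -0.4], [0.2, 0.6]]
(193, 164) [434.9 -50.5 133. ]
(313, 164) [489.2 -55.8 133. ]
(203, 328) [ 426.  -141.5  133. ]
(304, 328) [ 480.8 -146.9  133. ]
(219, 190) [445.  -63.9 133. ]
(287, 190) [476.6 -67.  133. ]
(224, 304) [ 439.4 -127.2  133. ]
(283, 304) [ 470.5 -130.2  133. ]
```

```bash
python3 - <<'E'
from h import *
delta([609.6,-110.9,110],np.radians(-5.3))
E
python3 -m crank '[[[0,0.8,0,0,0,0,40],[0,0.8,0,0,0,0,40],[0,0.8,0,0,0,0,40],[0,0.8,0,0,0,0,40],[0,0.8,0,0,0,0,40],[0,0.8,0,0,0,0,40],[0,0.8,0,0,0,0,40],[0,0.4,0,0,0,0,40]]]'
python3 - <<'E'
from h import *
delta([609.6,-110.9,110],np.radians(-5.3))
E
```

```text
shift units [0.128 6.09  1.72 ]
turn units [-0.    0.   -0.03]
time_s: 7.45
eef_pos: [608.2, -113.9, 152.6]
ee_rot: [0.0, 0.74, 0.672, 0.0]
force: [-0.5, 0.4, -0.5]
grip_width: 0.643
grip_force: 43.2
shift units [0.125 0.044 1.706]
turn units [ 0.001  0.    -0.028]
```

```bash
python3 -m crank '[[[0.12,0.04,0,0,0,0,40],[0,0,0.5,0,0,0,40],[0,0,0.6,0,0,0,40],[0,0,0.6,0,0,0,40],[0,0,0.5,0,0,0,40],[0,0,0.2,0,0,0,40],[0,0,0,0,0,0,40],[0,0,0,0,0,0,40]]]'
python3 - <<'E'
from pins import *
s=sense();a=capture('wrist');cv2.imwrite('pics/w3.png',a)
t=T('wrist',s);o=pins(a,t,[609.6,-110.3],np.radians(-5.3),win=14)
for x in o:print(x[0],np.round(x[1]),x[2])
try: solve(o)
except Exception as e: print(e)
E
```

```text
time_s: 8.25
eef_pos: [608.6, -111.1, 93.5]
ee_rot: [0.0, 0.74, 0.672, 0.0]
force: [0.7, 0.6, -1.4]
grip_width: 0.647
grip_force: 43.2
[34. 34.] [314. 169.] None
[ 34. -34.] [308. 273.] None
[-34.  34.] [195. 170.] None
[-34. -34.] [201. 274.] None
[15.  51.5] [285. 139.] [278 132  15  16 188]
[ 15.  -51.5] [278. 297.] None
[-15.   51.5] [230. 140.] [223 132  16  16 189]
[-15.  -51.5] [232. 297.] None
centre [ 611.01285913 -110.83328874] yaw -5.481915280659141 res [[-0.1, 0.0], [0.1, -0.0]]
```

View pics/w3.png

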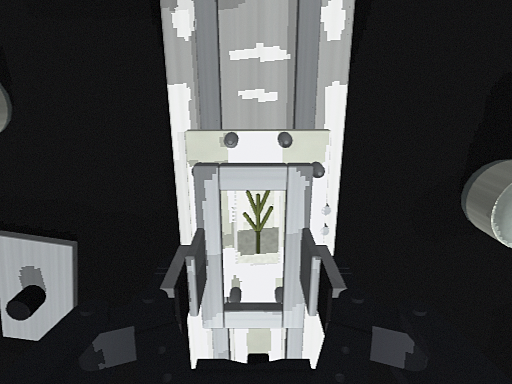

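The deck's end pins show at (231,140) and (285,140), the lower ones through the window at (235,296) and (279,296), and the frame's midline at column 253. The frame is about 2.3 mm short along rail x. I'll correct that and go down.

```bash
python3 -m crank '[[[0,0.09,0,0,0,0,40],[0,0,0.2,0,0,0,40],[0,0,0.3,0,0,0,40],[0,0,0.2,0,0,0,40],[0,0,0.0,0,0,0,40],[0,0,0,0,0,0,40],[0,0,0,0,0,0,40],[0,0,0,0,0,0,40]]]'
python3 - <<'E'
from pins import *
s=sense();a=capture('wrist');cv2.imwrite('pics/w4.png',a)
t=T('wrist',s);o=pins(a,t,[611,-110.6],np.radians(-5.3),win=10)
print([ (x[0],x[1],x[3]) for x in o if x[2] is not None]);delta([610.9,-111,60.5],np.radians(-5.4))
cv2.imwrite('pics/w4c.png',cv2.resize(a[90:350,120:400],None,fx=2,fy=2,interpolation=cv2.INTER_CUBIC))
E
```

```text
time_s: 9.1
eef_pos: [610.8, -111.2, 75.8]
ee_rot: [0.0, 0.74, 0.672, 0.0]
force: [0.2, -0.6, -1.2]
grip_width: 0.647
grip_force: 43.2
[]
shift units [0.008 0.005 0.609]
turn units [ 0.003  0.001 -0.014]
```

View pics/w4c.png

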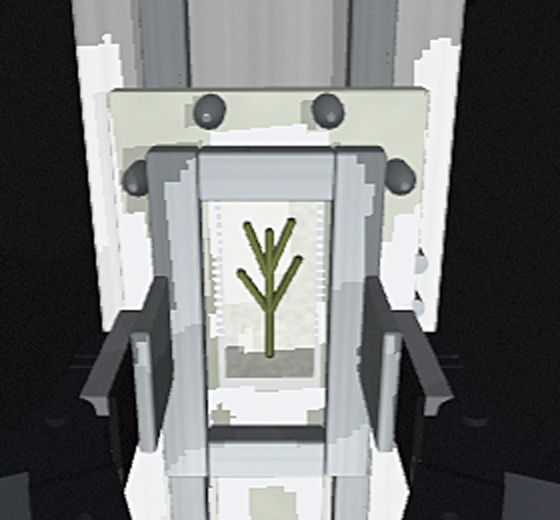

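The frame sits centred between the pins: side pins at crop columns 136 and 399, frame edges at 147 and 385. I'm descending slowly.

```bash
python3 -m crank '[[[0,0.02,0,0,0,0,40],[0,0,0.1,0,0,0,40],[0,0,0.1,0,0,0,40],[0,0,0.1,0,0,0,40],[0,0,0.1,0,0,0,40],[0,0,0.08,0,0,0,40],[0,0,0,0,0,0,40],[0,0,0,0,0,0,40]]]'
```

```text
time_s: 9.95
eef_pos: [611.2, -111.2, 63.5]
ee_rot: [0.0, 0.74, 0.672, -0.0]
force: [-0.5, -0.3, -1.3]
grip_width: 0.647
grip_force: 43.2
```

```bash
python3 -m crank '[[[0,0,0.04,0,0,0,40],[0,0,0.04,0,0,0,40],[0,0,0.03,0,0,0,40],[0,0,0,0,0,0,40],[0,0,0,0,0,0,40],[0,0,0,0,0,0,40],[0,0,0,0,0,0,40],[0,0,0,0,0,0,40]]]'
```

```text
time_s: 10.75
eef_pos: [611.2, -111.2, 60.9]
ee_rot: [0.0, 0.74, 0.672, -0.0]
force: [-2.0, 0.8, 2.2]
grip_width: 0.647
grip_force: 43.6
```

```bash
python3 -m crank '[[[0,0,0,0,0,0,60],[0,0,0,0,0,0,64],[0,0,0,0,0,0,68],[0,0,0,0,0,0,72],[0,0,0,0,0,0,76],[0,0,0,0,0,0,76],[0,0,0,0,0,0,76],[0,0,0,0,0,0,76]]]'
python3 -m crank '[[[0,0,-0.3,0,0,0,76],[0,0,-0.5,0,0,0,76],[0,0,-0.6,0,0,0,76],[0,0,-0.7,0,0,0,76],[0,0,-0.8,0,0,0,76],[0,0,-0.8,0,0,0,76],[0,0,0,0,0,0,76],[0,0,0,0,0,0,76]]]'
python3 - <<'E'
from pins import *
s=sense();a=capture('wrist');cv2.imwrite('pics/w5.png',a);b=capture('scene');
t=T('wrist',s);cv2.imwrite('pics/w5c.png',cv2.resize(a,(800,600)))
h=np.array([611.1,-110.7])+115*np.array([-np.sin(np.radians(5.4)),-np.cos(np.radians(5.4))])
print('handle guess',h,w2px(t,[*h,72]));delta([*h,150],np.radians(-5.4))
E
```

```text
time_s: 11.55
eef_pos: [611.2, -111.2, 60.7]
ee_rot: [0.0, 0.74, 0.672, -0.0]
force: [0.2, -0.8, -1.0]
grip_width: 0.885
grip_force: 0.0
time_s: 12.35
eef_pos: [611.2, -111.2, 153.8]
ee_rot: [0.0, 0.74, 0.672, 0.0]
force: [0.5, 0.7, -0.6]
grip_width: 0.888
grip_force: 0.0
handle guess [ 600.27754397 -225.18962593] [253.35006503 343.60406835]
shift units [-4.585  0.022  0.096]
turn units [-0.011 -0.003 -0.014]
```

View pics/w5c.png

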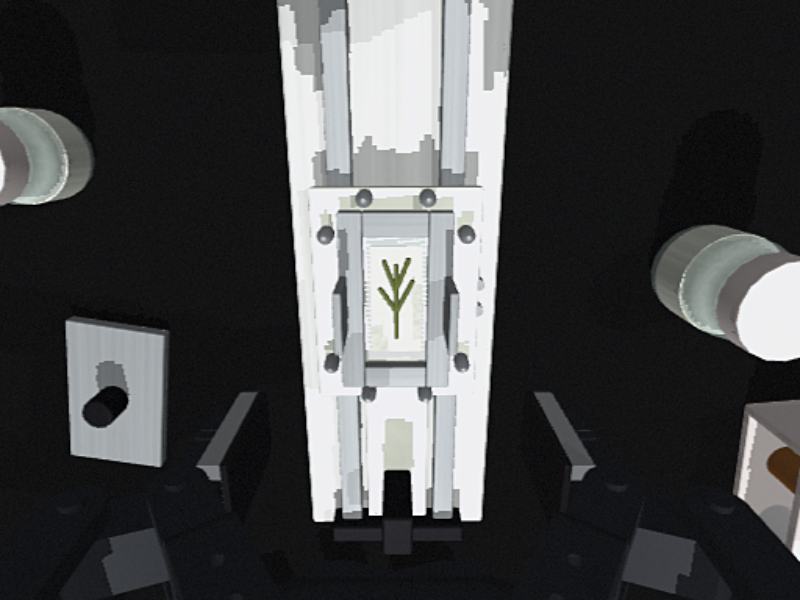

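The frame is seated flat between all eight pins. The handle is at (397,540) as predicted, and the detent ribs are at (480,283) and (480,308). Next is the handle.

```bash
python3 - <<'E'
from h import *
t=T('top')
for (u,v),z in {(337,222):240,(372,228):240,(329,297):240,(362,301):155,(346,300):155,(345,300):240}.items() if 0 else [((337,222),240),((372,228),240),((329,297),240),((362,301),240),((362,301),155),((329,297),155)]:
    print((u,v),z,np.round(px2w(t,u/1.5625,v/1.5625,z),1))
E
python3 -m crank '[[[-0.7,0,0,0,0,0,76],[-0.9,0,0,0,0,0,76],[-0.9,0,0,0,0,0,72],[-0.9,0,0,0,0,0,66],[-0.75,0,0,0,0,0,60],[-0.42,0.02,0,0,0,0,60],[0,0,0,0,0,0,60],[0,0,0,0,0,0,60]]]'
python3 - <<'E'
from h import *
s=sense();a=capture('wrist');cv2.imwrite('pics/w6.png',a)
delta([600.3,-225.2,60],np.radians(-5.4))
E
```

```text
(337, 222) 240 [726.8 100.9 240. ]
(372, 228) 240 [718.3  43.8 240. ]
(329, 297) 240 [604.1 109.3 240. ]
(362, 301) 240 [598.9  56.4 240. ]
(362, 301) 155 [607.8  62.  155. ]
(329, 297) 155 [613.5 119.6 155. ]
time_s: 13.25
eef_pos: [600.7, -224.6, 153.1]
ee_rot: [-0.0, 0.74, 0.672, 0.0]
force: [-0.1, -0.4, -0.4]
grip_width: 0.707
grip_force: 0.0
shift units [-0.042 -0.015  3.726]
turn units [-0.002 -0.002 -0.008]
```

View pics/w6.png

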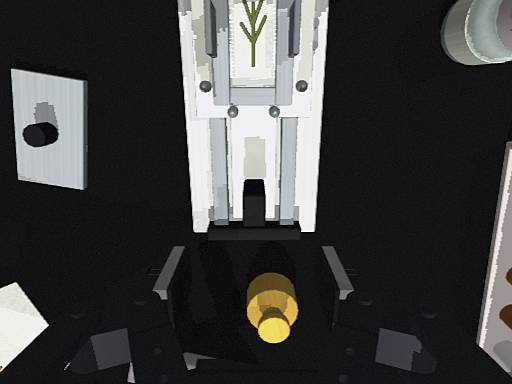

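The handle is at columns 244–265, rows about 180–226, centred between the fingers. The brass weight at (272,305) is well behind and below the gripper body. I'm descending, tilting 12° so the wrist camera clears the head, then gripping.

```bash
python3 -m crank '[[[-0.04,-0.01,0.4,0,0,0,60],[0,0,0.7,0,0,0,60],[0,0,0.8,0,0,0,60],[0,0,0.8,0,0,0,60],[0,0,0.6,0,0,0,60],[0,0,0.4,0,0.5,0,60],[0,0,0,0,0.5,0,60],[0,0,0,0,0.5,0,60]]]'
python3 -m crank '[[[0,0,0,0,0,0,40],[0,0,0,0,0,0,30],[0,0,0,0,0,0,20],[0,0,0,0,0,0,8],[0,0,0,0,0,0,8],[0,0,0,0,0,0,8],[0,0,0,0,0,0,8],[0,0,0,0,0,0,8]]]' 50
python3 - <<'E'
from h import *
s=sense();print(s['eef_pos'],Rq(s['ee_rot']).as_matrix())
E
```

```text
time_s: 14.1
eef_pos: [600.4, -225.4, 60.2]
ee_rot: [-0.071, 0.736, 0.669, 0.078]
force: [-0.0, 0.2, -0.7]
grip_width: 0.704
grip_force: 0.0
time_s: 14.9
eef_pos: [601.0, -225.6, 61.0]
ee_rot: [-0.069, 0.736, 0.669, 0.078]
force: [5.1, 0.6, -1.1]
grip_width: 0.175
grip_force: 52.4
[ 601.01761212 -225.60766589   61.01130469] [[ 0.09294586  0.99544183  0.02136909]
 [ 0.97390136 -0.09535613  0.20596931]
 [ 0.20706814  0.00166739 -0.9783251 ]]
```

```bash
python3 -m crank '[[[0.2,0,0.042,0,0,0,8],[0.4,0,0.085,0,0,0,8],[0.6,0,0.127,0,0,0,8],[0.6,0,0.127,0,0,0,8],[0.6,0,0.127,0,0,0,8],[0.6,0,0.127,0,0,0,8],[0.4,0,0.085,0,0,0,8],[0.2,0,0.042,0,0,0,8]]]'
```

```text
time_s: 15.7
eef_pos: [609.5, -133.0, 61.0]
ee_rot: [-0.07, 0.736, 0.669, 0.077]
force: [5.3, -0.7, -0.1]
grip_width: 0.18
grip_force: 52.4
```

```bash
python3 -m crank '[[[0.2,0,0.042,0,0,0,8],[0.4,0,0.085,0,0,0,8],[0.5,0,0.106,0,0,0,8],[0.5,0,0.106,0,0,0,8],[0.4,0,0.085,0,0,0,8],[0.2,0,0.042,0,0,0,8],[0,0,0,0,0,0,8],[0,0,0,0,0,0,8]]]'
python3 - <<'E'
from h import *
a=capture('top');cv2.imwrite('pics/t7.png',cv2.resize(a[120:230,150:350],(800,440),interpolation=cv2.INTER_CUBIC))
E
```

```text
time_s: 16.5
eef_pos: [614.5, -78.3, 60.9]
ee_rot: [-0.07, 0.736, 0.669, 0.077]
force: [3.0, 0.8, 1.8]
grip_width: 0.18
grip_force: 52.8
```

View pics/t7.png

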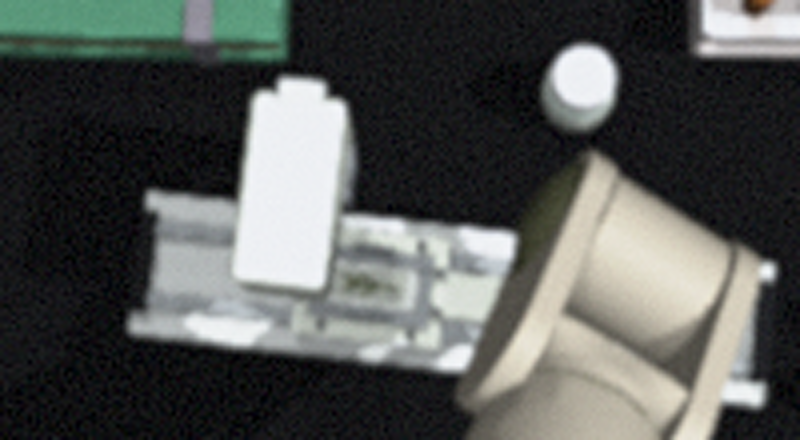

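The top crop shows the head box's front edge from (235,280) to (325,290), so the lens axis is at y≈83. The carriage still has about 45 mm to go. I'm easing up to the rib.

```bash
python3 -m crank '[[[0.15,0,0.032,0,0,0,8],[0.2,0,0.042,0,0,0,8],[0.2,0,0.042,0,0,0,8],[0.2,0,0.042,0,0,0,8],[0.1,0,0.021,0,0,0,8],[0.06,0,0.013,0,0,0,8],[0,0,0,0,0,0,8],[0,0,0,0,0,0,8]]]'
python3 -m crank '[[[0.03,0,0.006,0,0,0,8],[0.03,0,0.006,0,0,0,8],[0.03,0,0.006,0,0,0,8],[0.03,0,0.006,0,0,0,8],[0.03,0,0.006,0,0,0,8],[0.03,0,0.006,0,0,0,8],[0,0,0,0,0,0,8],[0,0,0,0,0,0,8]]]'
```

```text
time_s: 17.35
eef_pos: [616.7, -55.1, 60.9]
ee_rot: [-0.07, 0.736, 0.669, 0.077]
force: [0.8, 0.5, 4.0]
grip_width: 0.177
grip_force: 53.1
time_s: 18.15
eef_pos: [617.2, -50.5, 60.9]
ee_rot: [-0.07, 0.736, 0.669, 0.077]
force: [0.2, 0.6, 4.3]
grip_width: 0.178
grip_force: 53.2
```

```bash
python3 -m crank '[[[0.03,0,0.006,0,0,0,8],[0.03,0,0.006,0,0,0,8],[0.03,0,0.006,0,0,0,8],[0.03,0,0.006,0,0,0,8],[0,0,0,0,0,0,8],[0,0,0,0,0,0,8],[0,0,0,0,0,0,8],[0,0,0,0,0,0,8]]]'
python3 -m crank '[[[0.03,0,0.006,0,0,0,8],[0.03,0,0.006,0,0,0,8],[0.03,0,0.006,0,0,0,8],[0.03,0,0.006,0,0,0,8],[0,0,0,0,0,0,8],[0,0,0,0,0,0,8],[0,0,0,0,0,0,8],[0,0,0,0,0,0,8]]]'
```

```text
time_s: 18.95
eef_pos: [617.5, -47.5, 60.9]
ee_rot: [-0.07, 0.736, 0.669, 0.077]
force: [-0.8, 1.0, 3.0]
grip_width: 0.175
grip_force: 53.1
time_s: 19.75
eef_pos: [617.7, -44.5, 60.9]
ee_rot: [-0.07, 0.736, 0.669, 0.077]
force: [-1.2, 1.9, 1.1]
grip_width: 0.179
grip_force: 53.0
```

```bash
python3 -m crank '[[[0.03,0,0.006,0,0,0,8],[0.03,0,0.006,0,0,0,8],[0.03,0,0.006,0,0,0,8],[0,0,0,0,0,0,8],[0,0,0,0,0,0,8],[0,0,0,0,0,0,8],[0,0,0,0,0,0,8],[0,0,0,0,0,0,8]]]'
python3 -m crank '[[[0.03,0,0.006,0,0,0,8],[0.03,0,0.006,0,0,0,8],[0.03,0,0.006,0,0,0,8],[0,0,0,0,0,0,8],[0,0,0,0,0,0,8],[0,0,0,0,0,0,8],[0,0,0,0,0,0,8],[0,0,0,0,0,0,8]]]'
```

```text
time_s: 20.55
eef_pos: [618.0, -42.2, 61.0]
ee_rot: [-0.07, 0.736, 0.669, 0.077]
force: [-2.6, 1.6, 1.9]
grip_width: 0.178
grip_force: 52.8
time_s: 21.35
eef_pos: [618.1, -41.0, 61.0]
ee_rot: [-0.07, 0.736, 0.669, 0.077]
force: [-4.4, -6.7, 1.0]
grip_width: 0.18
grip_force: 53.0
```

Contact with the first rib: -6.7 N at TCP y=-41.0, so home is about 13 mm further, TCP y≈-28. I'm going over the crest slowly.

```bash
python3 -m crank '[[[0.05,0,0.011,0,0,0,8],[0.05,0,0.011,0,0,0,8],[0.05,0,0.01,0,0,0,8],[0,0,0,0,0,0,8],[0,0,0,0,0,0,8],[0,0,0,0,0,0,8],[0,0,0,0,0,0,8],[0,0,0,0,0,0,8]]]'
python3 -m crank '[[[0.04,0,0.008,0,0,0,8],[0.04,0,0.008,0,0,0,8],[0,0,0,0,0,0,8],[0,0,0,0,0,0,8],[0,0,0,0,0,0,8],[0,0,0,0,0,0,8],[0,0,0,0,0,0,8],[0,0,0,0,0,0,8]]]'
```

```text
time_s: 22.15
eef_pos: [618.5, -36.1, 61.0]
ee_rot: [-0.07, 0.736, 0.669, 0.077]
force: [-4.3, -1.1, 0.7]
grip_width: 0.178
grip_force: 52.7
time_s: 22.95
eef_pos: [618.7, -34.2, 61.0]
ee_rot: [-0.07, 0.736, 0.669, 0.077]
force: [-3.5, 1.9, -0.7]
grip_width: 0.177
grip_force: 52.3
```

```bash
python3 -m crank '[[[0.04,0,0.008,0,0,0,8],[0.04,0,0.008,0,0,0,8],[0,0,0,0,0,0,8],[0,0,0,0,0,0,8],[0,0,0,0,0,0,8],[0,0,0,0,0,0,8],[0,0,0,0,0,0,8],[0,0,0,0,0,0,8]]]'
python3 -m crank '[[[0.04,0,0.008,0,0,0,8],[0.03,0,0.006,0,0,0,8],[0,0,0,0,0,0,8],[0,0,0,0,0,0,8],[0,0,0,0,0,0,8],[0,0,0,0,0,0,8],[0,0,0,0,0,0,8],[0,0,0,0,0,0,8]]]'
```

```text
time_s: 23.75
eef_pos: [619.0, -31.8, 61.0]
ee_rot: [-0.071, 0.736, 0.669, 0.077]
force: [-3.4, 4.1, -2.4]
grip_width: 0.175
grip_force: 52.2
time_s: 24.55
eef_pos: [619.1, -30.3, 61.0]
ee_rot: [-0.07, 0.736, 0.669, 0.077]
force: [-3.9, 3.1, -3.3]
grip_width: 0.178
grip_force: 52.1
```

```bash
python3 -m crank '[[[0.03,0,0.006,0,0,0,8],[0.02,0,0.004,0,0,0,8],[0,0,0,0,0,0,8],[0,0,0,0,0,0,8],[0,0,0,0,0,0,8],[0,0,0,0,0,0,8],[0,0,0,0,0,0,8],[0,0,0,0,0,0,8]]]'
python3 - <<'E'
from h import *
f=[]
for i in range(3): capture('wrist'); f.append(sense()['force'])
print(np.mean(f,0),sense()['eef_pos'])
E
```

```text
time_s: 25.35
eef_pos: [619.2, -29.4, 61.0]
ee_rot: [-0.07, 0.736, 0.669, 0.077]
force: [-6.1, 0.7, -3.8]
grip_width: 0.178
grip_force: 52.1
[-4.94632912 -0.40922309 -3.72143839] [619.1935327  -29.41022255  61.04905342]
```

```bash
python3 -m crank '[[[0.025,0,0.005,0,0,0,8],[0,0,0,0,0,0,8],[0,0,0,0,0,0,8],[0,0,0,0,0,0,8],[0,0,0,0,0,0,8],[0,0,0,0,0,0,8],[0,0,0,0,0,0,8],[0,0,0,0,0,0,8]]]'
python3 - <<'E'
from h import *
f=[]
for i in range(4): a=capture('wrist'); f.append(sense()['force'])
s=sense();print(np.mean(f,0),s['eef_pos'])
cv2.imwrite('pics/w8.png',a)
E
```

```text
time_s: 26.3
eef_pos: [619.2, -28.8, 61.1]
ee_rot: [-0.07, 0.736, 0.669, 0.077]
force: [-4.6, 0.5, -3.5]
grip_width: 0.175
grip_force: 52.1
[-5.22550226 -0.0457012  -3.69284731] [619.25128262 -28.84370636  61.04021544]
```

View pics/w8.png

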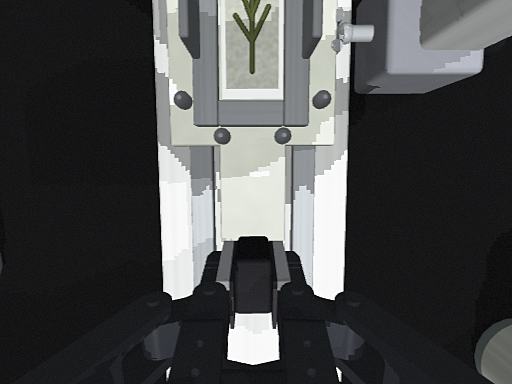

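The wrist view shows the frame still seated between the pins and the handle gripped. The ball at (350,33) sits against the carriage edge, with a rib just behind it at (338,45). The force along the rail is about zero, so the carriage is resting in the notch. Handing in.

```bash
python3 -c "
from rig import *
print(finish_job())"
```

```text
the job is handed in; nothing more can be done
None
```

I handed the job in at about 26.5 s: the frame lies flat between the pins and the carriage sits still in the detent notch with the handle gripped. `finish_job()` gave no verdict, so this rests on the final wrist picture and near-zero force along the rail.

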